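Undo the last swing bolt of a lab pressure filter

ROBOT

A 6-joint arm with a two-finger parallel gripper is mounted at the origin on a cart in front of the work surface, level with it; the furniture and walls round the work are solid. World frame = base frame: x ahead of the robot, y to its left, z up, the work surface at z = 0. Lengths are in m, angles in rad, forces in N, time in s.
With the tool pointing down it reaches from about 0.35 to 0.775 m from the base axis. Payload 5.5 kg.
Tool frame: the origin (TCP) lies at the very end of the fingers, on their centre line; the grasp point (between the pads) lies 19 mm behind it; z points along the fingers, y is the line along which they close (so a half turn about z gives the same grasp; the last joint's range is limited). The gripper opens to 85 mm and grips with 20 to 120 N. Pads are 22 mm wide; open, the fingers measure 114 mm over their backs; the gripper's body (76 mm by 85 mm) begins 54 mm behind the grasp point. The pads swing forward as they close: fully open they stand 13 mm farther back than shut.
Start: joints at [-1.301, 0.313, 0.046, 1.304, 0, 1.431], TCP at [0.229, -0.527, 0.231] pointing down, gripper open.
Joint ranges: [-2.76, 2.76], [-0.86, 1.69], [-1.03, 1.26], [-2.2, 2.34], [-1.47, 1.5], [-3.14, 3.14]. Speed limits (rad/s): [2.57, 2.57, 3.14, 3.14, 3.14, 3.14].

INTERFACE

Orientations are given as a unit quaternion [w, x, y, z].
In Python, from workcell import get_state, read_camera, calibration, hand_in gives the robot as it stands.
- The arm moves only by the tool drive_tool, never from a script. Its argument "deltas" is a list that holds one entry, the list of rows, each a list of 7 numbers: the closure in counts, from 0 (fully open) to 255 (shut), then the shift along the tool's x, y, z in m, then the turn, a rotation vector about the tool's x, y, z in degrees. A call has 1 to 12 rows; each row is the pose to reach, as a shift and turn from the pose commanded when the call began, along the tool's axes at that moment; what a row does not reach only later rows make up. A row lasts 1/8 s, in which the tool goes at most 62.5 mm and 10.7 degrees, less where a joint would pass 70% of its speed; a pose out of reach is approached as far as the arm can. A call with a gripper value outside its range is refused whole. The fingers move at their own pace and stop on an object; "newtons" is the grip in N (left out, the last holds). Time passes only in rows, so rows that repeat a pose let the fingers close. It gives the time, the measured TCP pose, the force, the opening and the grip force at its end, in the units of the state.
- get_state(): the state, without advancing time (a new reading comes with each control period).
- read_camera(name): name is "side" or "top"; returns (picture, depth): 400x640x3 uint8, red, green, blue; 400x640 float32, m along the optical axis (not along the pixel's ray), 0 where there is no reading.
- calibration(name): a dict with "mtx" (3x3 intrinsics, pixels), "k1" (the pictures are not rectified: a ray, as slopes to the right and down, at radius r is drawn at 1 + k1 r^2 times it, then the intrinsics apply), "world_from_camera" (4x4, takes a point from camera to world coordinates). Camera axes: x right, y up, looking along -z (the intrinsics and any distortion apply to the point x, -y, -z); pixel columns grow to the right and rows downward; lengths in m; the calibration is good to about 2 mm. A picture is of the moment at which its call begins. calibration takes no time and is no camera call.
- hand_in(): hands the job in; it is judged then, once.
The state is a dict: "clock": time; "joint_pos": joint angles; "qvel": joint speeds; "tau": joint torques, N m; "tcp_pos": TCP position; "orientation": TCP orientation; "wrist_force": force on the tool from outside, world axes, zero at the start; "ft_torque": the same for the moment, N m; "finger_gap": finger opening in m; "grip_force": force on a finger pad.
Only numpy, scipy, OpenCV 4.12 (cv2) and the standard library are available. Lean on these libraries where they do the work, as an engineer would, in place of code of your own. Each camera call takes 0.05 s, during which the arm holds its last target. There are 200 camera calls.

TASK

The lid of the small steel pressure filter pot is held by one last swing bolt: the one that still stands upright in its slotted lug (the other two already lie open). Loosen its wing nut by about a quarter turn anticlockwise while the bolt is still in the slot, so that the nut lifts over the lug's lip, then swing the bolt outward out of the slot until it lies open, pointing away from the pot, like the others, and let go.

Things in the scene. Friction and masses are not known exactly. Their poses are not given: they have to be found in the camera images.
- pot: Steel filter pot, fixed; round lid 110 mm across, rim 113 mm high, low plug in its middle to 123 mm. Origin on its axis at the worktop, z up. Three bolt stations 120 degrees apart: the upright, closed bolt is on the -x side, 67 mm from the axis; the two open bolts stick out nearly level, to 165 mm from the axis, below 85 mm height.
- bolt_pivot (a point): Fixed point on the upright bolt's hinge pin, 55 mm above the worktop. Axes as the pot's: -x points radially outward, the pin runs along y. The bolt rises through the slot of the lid's lug, whose top is 60 mm above this point. A 2.5 mm lip at the lug's outer end holds back the saddle plate (14 x 24 x 4 mm) under the nut until the nut is loosened.
- nut_wings (a point): Middle of the two wings, on the bolt's axis, 85 mm from the pivot when tight. z along the bolt (up when upright), y along the flat wing blade: 46 mm over its ends, 9 mm thick (along x), reaching 8 mm below and 9 mm above this point; pinch it across its thickness. Below the wings a round hub, 20 mm across and 12 mm high, stands on the saddle. Nothing rises above the wings.
- wing_nut (a joint): Turn of the nut, rad: 0 = tight, blade along the pot's y (tangential); grows anticlockwise seen from above, stops at 1.6; starts at 0 to 0.2. Steep thread: nut and saddle rise 4 mm per rad (follow that when turning); friction 0.05 N m. The saddle clears the lip from about 0.85 rad. The nut stays where it is left and cannot come off.
- swing_bolt (a joint): Swing of the bolt, rad: 0 = upright in the slot, grows outward (over the pot's -x side, away from its axis), stops at 1.7 where it lies open, nearly level. The hinge is loose: past about 0.25 rad the bolt falls outward by itself; nearer upright it stays where it is left. Bolt and nut weigh about 0.12 kg.

How it is judged:
On the way:
1. the wing nut is loosened (turned to more than 0.9 rad) while the bolt still stands in its slot (swung less than 0.25 rad) (value of joint wing_nut above 0.9 rad and value of joint swing_bolt below 0.25 rad), for 0.1 s.
At the end, for the whole second after the job is handed in: the bolt has swung outward by more than 1.2 rad (about 70 degrees) from upright, clear of the slot, and is at rest and let go (value of joint swing_bolt above 1.2 rad and velocity of joint swing_bolt between -0.1 and 0.1 rad/s); the robot touches nothing.
It also fails if it takes over 35 s, if anything falls off the work surface, if the arm or the gripper's body presses on something with over 40 N, if the wrist force passes 120 N, or if a joint passes its speed limit or range.

## Working session

There is one attempt and no reset: what is moved stays moved. The work goes in short steps, Python scripts to look and compute and a tool call to move; the robot and the scene stay as the last step left them, time stands still between calls to the robot, and variables do not carry over. Pictures are saved under pics/ and viewed, at most 10 in all, crops included, and the job is handed in when it is done.

Besides the shell and the picture viewer there is one more tool, called after "Request:" by a JSON object that holds its "op" and its "data", one argument or row to a line. drive_tool: Moves the arm, as the interface text tells. Its arguments: {"type":"object","properties":{"deltas":{"type":"array","items":{"type":"array","items":{"type":"array","items":{"type":"number"}}}},"newtons":{"type":"number"}},"required":["deltas"]}

```bash
ls; mkdir -p pics
python3 - <<'E'
from workcell import *
import cv2,numpy as np
s=get_state();print(s)
for n in("side","top"):
    p,d=read_camera(n);cv2.imwrite(f"pics/{n}0.png",p[:,:,::-1]);np.save(n+"_d.npy",d);np.save(n+"_p.npy",p)
    c=calibration(n);print(n,c)
E
```

```text
pics
{'clock': 0.0, 'joint_pos': array([-1.30059252e+00,  3.14019669e-01,  4.49659309e-02,  1.30357409e+00,
       -1.03918767e-05,  1.43118139e+00]), 'qvel': array([ 0.00061412, -0.00058681, -0.00107517, -0.00010748, -0.00068555,
       -0.00064428]), 'tau': array([ 4.14237311e-04, -4.80628109e+01,  2.98531687e+01,  1.92878558e-02,
       -1.50087935e-04, -9.81591938e-06]), 'tcp_pos': array([ 0.22894862, -0.52690149,  0.23039256]), 'orientation': array([-9.13460068e-04,  9.79079017e-01,  2.03478351e-01, -6.49357959e-05]), 'wrist_force': array([-0.18141991, -0.19478684,  0.31783596]), 'ft_torque': array([-0.01359604,  0.06021116, -0.03814645]), 'grip_force': 0.0, 'finger_gap': 0.08520153435615953}
side {'mtx': array([[508.1097981 ,   0.        , 323.53746781],
       [  0.        , 508.1097981 , 197.65337284],
       [  0.        ,   0.        ,   1.        ]]), 'k1': -0.043697230589568696, 'world_from_camera': array([[ 0.99927426,  0.01169195, -0.03625251,  0.50128374],
       [-0.03761781,  0.45250214, -0.89096954, -0.59481799],
       [ 0.00598717,  0.89168667,  0.45261356,  0.49458163],
       [ 0.        ,  0.        ,  0.        ,  1.        ]])}
top {'mtx': array([[482.63283119,   0.        , 320.407842  ],
       [  0.        , 482.63283119, 204.3278336 ],
       [  0.        ,   0.        ,   1.        ]]), 'k1': 0.0029604425803732384, 'world_from_camera': array([[ 0.01356336,  0.99512645, -0.09766974,  0.43964376],
       [-0.99923588,  0.00990855, -0.03780841,  0.17513581],
       [-0.03665639,  0.09810791,  0.99450045,  0.9383825 ],
       [ 0.        ,  0.        ,  0.        ,  1.        ]])}
```

View pics/side0.png

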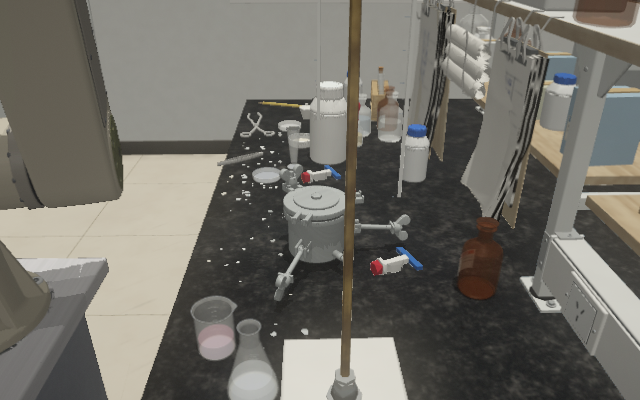

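View pics/top0.png

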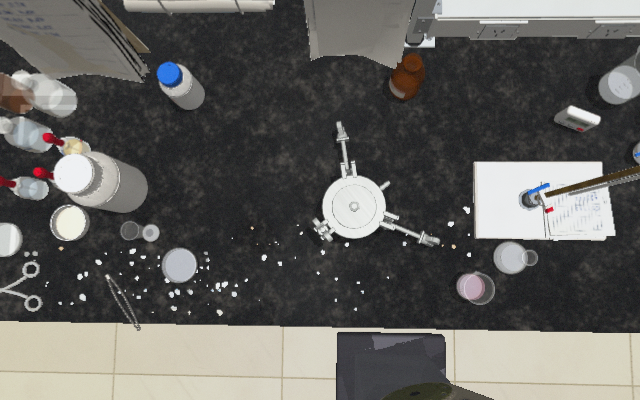

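The side view shows the pot at about (317,225) behind a tall stand rod. The top view has the lid centre at (354,206), open bolts towards (342,130) and (430,240), and the closed bolt's nut near (322,229).

```bash
cat > h.py <<'E'
from workcell import *
import cv2,numpy as np
def ray(c,u,v):
    k=c["mtx"];x,y=(u-k[0,2])/k[0,0],(v-k[1,2])/k[1,1]
    p=cv2.undistortPoints(np.array([[[u,v]]],float),k,np.array([c["k1"],0,0,0.]))[0,0]
    T=c["world_from_camera"];return T[:3,3],T[:3,:3]@np.array([p[0],-p[1],-1])
def onz(n,u,v,z):
    o,d=ray(calibration(n),u,v);return o+d*(z-o[2])/d[2]
def cloud(n,d):
    c=calibration(n);h,w=d.shape;g=np.stack(np.meshgrid(np.arange(w),np.arange(h)),-1).reshape(-1,1,2).astype(float)
    p=cv2.undistortPoints(g,c["mtx"],np.array([c["k1"],0,0,0.]))[:,0]
    P=np.c_[p[:,0],-p[:,1],-np.ones(len(p))]*d.reshape(-1,1);T=c["world_from_camera"]
    return (P@T[:3,:3].T+T[:3,3]).reshape(h,w,3)
def proj(n,P):
    c=calibration(n);T=np.linalg.inv(c["world_from_camera"]);q=T[:3,:3]@np.asarray(P)+T[:3,3]
    r=np.array([q[0]/-q[2],q[1]/q[2]]);r*=1+c["k1"]*(r@r);return c["mtx"][:2,:2]@r+c["mtx"][:2,2]
E
python3 - <<'E'
from h import *
d=np.load("top_d.npy");P=cloud("top",d);p=np.load("top_p.npy")
# lid: z 0.105..0.12
z=P[...,2];m=(z>.107)&(z<.119);m[:, :300]=0;m[:,400:]=0;m[:160]=0;m[260:]=0
n,l,st,ce=cv2.connectedComponentsWithStats(m.astype(np.uint8))
for i in range(1,n):
    if st[i,4]>5:print(i,st[i],ce[i],P[l==i].mean(0))
i=1+st[1:,4].argmax();cs,_=cv2.findContours((l==i).astype(np.uint8),0,3);print(cv2.minEnclosingCircle(max(cs,key=len)))
m=(z>.126)&(z<.17);m[:,:300]=0;m[:,350:]=0;m[:200]=0;m[260:]=0
v,u=np.nonzero(m);
for a,b in zip(u,v):print(a,b,P[b,a].round(4))
for nm,(u0,v0,u1,v1,k) in {"top":(300,110,450,260,5),"side":(270,160,430,300,4.8)}.items():
    q=np.load(nm+"_p.npy")[v0:v1,u0:u1,::-1];cv2.imwrite(f"pics/{nm}_c.png",cv2.resize(q,None,fx=k if nm=="side" else 4,fy=k if nm=="side" else 4,interpolation=2)[:600,:800])
E
```

```text
1 [ 321  161   78   78 3357] [354.59785523 206.03008639] [0.51837422 0.14789741 0.11393116]
2 [314 227   4   5  12] [315.41666667 228.66666667] [0.47859734 0.21433363 0.11640097]
3 [320 236   6   4  14] [322.35714286 237.57142857] [0.46360865 0.20230956 0.11598921]
((359.4586181640625, 202.17022705078125), 43.73731231689453)
315 218 [0.4948 0.2139 0.1451]
316 218 [0.495  0.2123 0.1433]
313 219 [0.4935 0.2175 0.1391]
314 219 [0.4932 0.2156 0.1438]
315 219 [0.4931 0.2138 0.146 ]
316 219 [0.4931 0.2122 0.1462]
317 219 [0.4931 0.2105 0.1472]
312 220 [0.4919 0.2192 0.1389]
313 220 [0.4916 0.2173 0.1433]
314 220 [0.4915 0.2156 0.1443]
315 220 [0.4913 0.2137 0.1476]
316 220 [0.4916 0.2123 0.1441]
317 220 [0.4914 0.2105 0.1473]
318 220 [0.4914 0.2088 0.1482]
312 221 [0.4902 0.2191 0.1391]
313 221 [0.4898 0.2171 0.146 ]
314 221 [0.4896 0.2153 0.1483]
315 221 [0.4896 0.2136 0.1492]
316 221 [0.4896 0.212  0.1491]
317 221 [0.4897 0.2104 0.1476]
318 221 [0.4897 0.2087 0.1492]
313 222 [0.4881 0.217  0.1463]
314 222 [0.488  0.2153 0.1481]
315 222 [0.4881 0.2137 0.1465]
316 222 [0.4882 0.2121 0.1461
[... 4354 characters left out ...]
637 0.1904 0.149 ]
330 237 [0.4638 0.1888 0.1472]
331 237 [0.4638 0.1871 0.1478]
326 238 [0.4621 0.1953 0.1461]
327 238 [0.462  0.1936 0.149 ]
328 238 [0.4621 0.1921 0.1463]
329 238 [0.4622 0.1904 0.1463]
330 238 [0.4622 0.1888 0.1458]
331 238 [0.4622 0.1871 0.1473]
332 238 [0.4622 0.1855 0.1475]
327 239 [0.4604 0.1936 0.1481]
328 239 [0.4605 0.192  0.1464]
329 239 [0.4606 0.1904 0.1445]
330 239 [0.4606 0.1888 0.1444]
331 239 [0.4606 0.1872 0.1442]
332 239 [0.4606 0.1855 0.1446]
328 240 [0.4589 0.192  0.1456]
329 240 [0.4589 0.1904 0.1461]
330 240 [0.4589 0.1888 0.1451]
331 240 [0.459  0.1872 0.1425]
328 241 [0.4573 0.1921 0.143 ]
329 241 [0.4573 0.1904 0.1429]
330 241 [0.4574 0.1888 0.1426]
```

View pics/top_c.png

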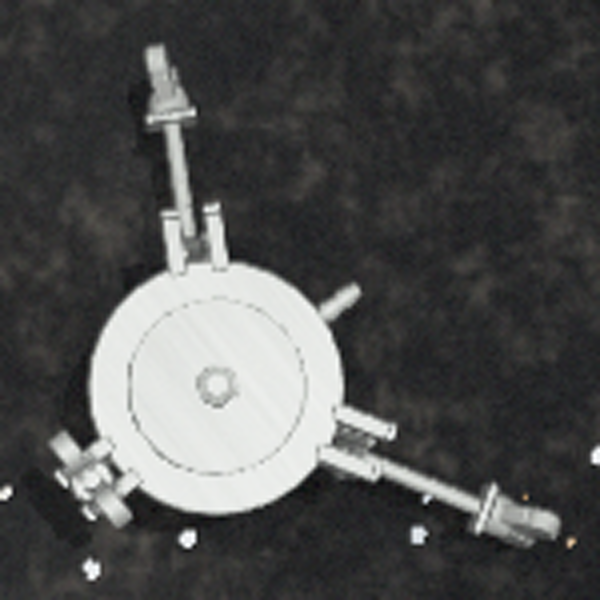

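The crop shows the nut's wings at lower left, with wing ends at crop pixels (65,450) and (115,505), so the blade is roughly tangential. The plug centre is at (217,386).

Run:
```python
from h import *
d=np.load("top_d.npy");P=cloud("top",d);z=P[...,2];v,u=np.mgrid[:400,:640]
m=(z>.115)&(z<.12)&(u>320)&(u<400)&(v>160)&(v<240)
m2=(z>.107)&(z<.119)&(u>321)&(u<400)&(v>160)&(v<250)
n,l,st,_=cv2.connectedComponentsWithStats(m2.astype(np.uint8));l=(l==1+st[1:,4].argmax())
cs,_=cv2.findContours(l.astype(np.uint8),0,3);c=max(cs,key=len)
print("rim ellipse",cv2.fitEllipse(cv2.convexHull(c)))
c0=onz("top",354.2,206.5,.123);print("plug",c0, "z",z[200:212,350:359].mean())
g=(z>.1415)&(z<.152)&(u>305)&(u<335)&(v>212)&(v<245)
r=P[g][:,:2]; (cx,cy),(w,h),a=cv2.minAreaRect((r*1000).astype(np.float32));print("blade rect",cx,cy,w,h,a)
mu=r.mean(0);w,V=np.linalg.eigh(np.cov(r.T));e=V[:,1];print(mu,e,np.degrees(np.arctan2(e[1],e[0])))
t=(r-mu)@e;print(t.min(),t.max())
for f in(-1,1):print(r[t*f>.006].mean(0))
rad=np.array([cx,cy])/1000-c0[:2];print("radial",np.linalg.norm(rad),np.degrees(np.arctan2(rad[1],rad[0])))
# open bolt directions
for q in((339,126),(434,241)):
    x=onz("top",*q,.06)[:2]-c0[:2];print(np.degrees(np.arctan2(x[1],x[0])),np.linalg.norm(x))
S=cloud("side",np.load("side_d.npy"));k=(S[...,2]>.136)&(S[...,2]<.2)&(np.hypot(S[...,0]-cx/1e3,S[...,1]-cy/1e3)<.035)
print(k.sum(),S[k].mean(0) if k.any() else 0, S[k].min(0),S[k].max(0))
```

```text
rim ellipse ((358.1388854980469, 203.90444946289062), (74.11378479003906, 86.36558532714844), 147.92880249023438)
plug [0.51659618 0.1488166  0.123     ] z 0.12722958876621893
blade rect 475.9101257324219 201.5600128173828 44.88063430786133 8.95119571685791 39.425960540771484
[0.47543347 0.20126737] [-0.77461905 -0.63242812] -140.7705068034319
-0.02300296653148751 0.021892398133103712
[0.48718084 0.21082004]
[0.4644673  0.19220139]
radial 0.06661248494100679 127.6464470586354
9.88488622583522 0.15815151052082366
-110.65972281367318 0.15587437684779404
178 [0.47689168 0.19899284 0.14326474] [0.45744842 0.18429518 0.13604769] [0.4965549  0.21620057 0.15001903]
```

Run:
```python
from h import *
S=cloud("side",np.load("side_d.npy"))
for v in(5,60,120,200,300,350):
    i=[u for u in range(335,370) if S[v,u,2]>0 and S[v,u,1]<-.05]
    print(v,S[v,i].mean(0).round(3) if i else None)
T=cloud("top",np.load("top_d.npy"))
# tall things near the swept sector
r=np.hypot(T[...,0],T[...,1]);k=(T[...,2]>.17)&(r<.68)&(r>.2)&(T[...,1]>-.6)&(T[...,1]<.5)
n,l,st,ce=cv2.connectedComponentsWithStats(k.astype(np.uint8))
for i in range(1,n):
    if st[i,4]>8:q=T[l==i];print(st[i],q.min(0).round(3),q.max(0).round(3))
```

```text
5 [ 0.542 -0.181  0.451]
60 [ 0.541 -0.182  0.409]
120 [ 0.542 -0.182  0.358]
200 [ 0.542 -0.183  0.282]
300 [ 0.542 -0.183  0.168]
350 [ 0.557 -0.128  0.048]
[634 152   6   6  24] [ 0.577 -0.241  0.257] [ 0.583 -0.233  0.265]
[563 165  77  31 843] [ 0.44  -0.18   0.172] [0.547 0.175 0.938]
[527 183  27  30 292] [ 0.497 -0.115  0.266] [ 0.538 -0.082  0.28 ]
[ 380  382  114   18 1323] [ 0.224 -0.019  0.177] [0.44  0.175 0.938]
```

Request:
{"op": "drive_tool", "data": {
  "deltas": [
    [[135,0.2685,-0.327,0,0,0,0],[135,0.2685,-0.327,0,0,0,0],[135,0.2685,-0.327,0,0,0,0],[135,0.2685,-0.327,0,0,0,0],[135,0.2685,-0.327,0,0,0,0],[135,0.2685,-0.327,0,0,0,0],[135,0.2685,-0.327,0,0,0,0],[135,0.5167,-0.5695,0.02,0,0,-15.7],[135,0.5167,-0.5695,0.02,0,0,-15.7],[135,0.5167,-0.5695,0.02,0,0,-15.7],[135,0.5167,-0.5695,0.02,0,0,-15.7],[135,0.5167,-0.5695,0.02,0,0,-15.7]]
  ],
  "newtons": 40
}}

```text
clock: 1.6
tcp_pos: [0.4631, 0.1705, 0.213]
orientation: [0.0, 0.942, 0.335, -0.0]
wrist_force: [1.7, -1.1, 0.8]
finger_gap: 0.0403
grip_force: 0.0
```

Request:
{"op": "drive_tool", "data": {
  "deltas": [
    [[135,0,0,0,0,0,0],[135,0,0,0,0,0,0]]
  ]
}}

```text
clock: 1.85
tcp_pos: [0.4622, 0.1683, 0.2127]
orientation: [0.0, 0.942, 0.336, -0.001]
wrist_force: [0.1, 0.1, 0.6]
finger_gap: 0.0401
grip_force: 0.0
```

```bash
cat > rel.py <<'E'
from h import *
import sys
from scipy.spatial.transform import Rotation as R
s=get_state();q=s["orientation"];M=R.from_quat([*q[1:],q[0]]).as_matrix()
t=np.array(list(map(float,sys.argv[1:4])));print("shift",(M.T@(t-s["tcp_pos"])).round(4),"xang",np.degrees(np.arctan2(M[1,0],M[0,0])).round(2),"z",M[:,2].round(3),s["tcp_pos"].round(4),s["joint_pos"].round(2),s["finger_gap"].round(4),s["wrist_force"].round(1))
E
python3 rel.py .476 .2013 .134
```

```text
Traceback (most recent call last):
  File "rel.py", line 5, in <module>
    t=np.array(list(map(float,sys.argv[1:4])));print("shift",(M.T@(t-s["tcp_pos"])).round(4),"xang",np.degrees(np.arctan2(M[1,0],M[0,0])).round(2),"z",M[:,2].round(3),s["tcp_pos"].round(4),s["joint_pos"].round(2),s["finger_gap"].round(4),s["wrist_force"].round(1))
                                                                                                                                                                                                                     ^^^^^^^^^^^^^^^^^^^^^
AttributeError: 'float' object has no attribute 'round'
```

```bash
sed -i 's/s\["finger_gap"\].round(4)/s["finger_gap"]/' rel.py; python3 rel.py .476 .2013 .134
```

```text
shift [ 0.0317 -0.0167  0.0786] xang 39.24 z [-0.002 -0.001 -1.   ] [0.4622 0.1683 0.2127] [ 0.19  0.16 -0.2   1.21 -0.    2.64] 0.040092764248829973 [0.1 0.1 0.6]
```

Request:
{"op": "drive_tool", "data": {
  "deltas": [
    [[135,0.0317,-0.0167,0.02,0,0,0],[135,0.0317,-0.0167,0.04,0,0,0],[135,0.0317,-0.0167,0.04,0,0,0]]
  ]
}}

```text
clock: 2.22
tcp_pos: [0.4754, 0.1995, 0.1721]
orientation: [-0.0, 0.942, 0.334, -0.002]
wrist_force: [-0.7, 0.6, 0.5]
finger_gap: 0.04
grip_force: 0.0
```

```bash
python3 rel.py .476 .2013 .134
python3 - <<'E'
from h import *
o=[]
for n in("side","top"):
    p,_=read_camera(n);u,v=proj(n,(.476,.2013,.14)).astype(int);o.append(cv2.resize(p[v-50:v+50,u-50:u+50,::-1],(400,400),interpolation=2))
cv2.imwrite("pics/a.png",np.hstack(o))
E
```

```text
shift [ 0.0017 -0.001   0.0381] xang 39.06 z [-0.004 -0.001 -1.   ] [0.4754 0.1995 0.1721] [ 0.24  0.23 -0.22  1.13 -0.    2.7 ] 0.039953994379989366 [-0.7  0.6  0.5]
```

View pics/a.png

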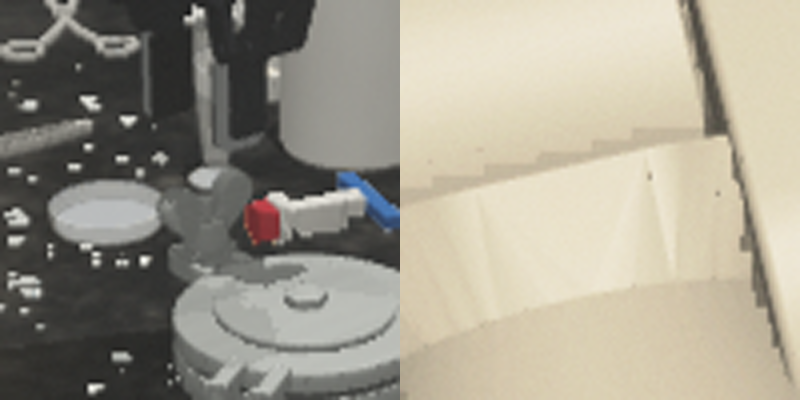

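In the side crop the nut's wings are at (205,205), with the fingers above and either side of them. The top view is blocked by the arm. The alignment looks consistent with the measurement, so I'll descend and grip.

Request:
{"op": "drive_tool", "data": {
  "deltas": [
    [[135,0.0005,0,0.02,0,0,0],[135,0.0005,0,0.0375,0,0,0],[135,0.0005,0,0.0375,0,0,0],[255,0.0005,0,0.0375,0,0,0],[255,0.0005,0,0.0375,0,0,0],[255,0.0005,0,0.0375,0,0,0],[255,0.0005,0,0.0375,0,0,0],[255,0.0005,0,0.0375,0,0,0]]
  ],
  "newtons": 35
}}

```text
clock: 3.32
tcp_pos: [0.4769, 0.2031, 0.1372]
orientation: [-0.001, 0.942, 0.336, 0.001]
wrist_force: [-4.5, 4.3, 3.9]
finger_gap: 0.0073
grip_force: 36.7
```

```bash
python3 rel.py .476 .2013 .134
```

```text
shift [-0.0018  0.0008  0.0032] xang 39.25 z [ 0.     0.003 -1.   ] [0.4769 0.2031 0.1372] [ 0.25  0.25 -0.27  1.04  0.    2.7 ] 0.0073465275967274654 [-4.5  4.3  3.9]
```

Request:
{"op": "drive_tool", "data": {
  "deltas": [
    [[255,0,0,-0.0007,0,0,-10],[255,0,0,-0.0014,0,0,-20],[255,0,0,-0.0021,0,0,-30],[255,0,0,-0.0028,0,0,-40],[255,0,0,-0.0035,0,0,-50],[255,0,0,-0.0042,0,0,-60],[255,0,0,-0.0049,0,0,-70],[255,0,0,-0.0056,0,0,-80],[255,0,0,-0.0056,0,0,-80],[255,0,0,-0.0056,0,0,-80]]
  ]
}}

```text
clock: 4.58
tcp_pos: [0.4757, 0.2035, 0.1427]
orientation: [-0.002, 0.505, 0.863, 0.001]
wrist_force: [-6.9, 4.6, 7.0]
finger_gap: 0.0078
grip_force: 36.9
```

```bash
python3 rel.py .476 .2013 .140
python3 - <<'E'
from h import *
p,_=read_camera("side");u,v=proj("side",(.476,.2013,.14)).astype(int);cv2.imwrite("pics/b.png",cv2.resize(p[v-50:v+50,u-50:u+50,::-1],(500,500),interpolation=2))
E
```

```text
shift [-0.0021 -0.0008  0.0027] xang 119.28 z [-0.002  0.004 -1.   ] [0.4757 0.2035 0.1427] [ 0.25  0.25 -0.26  1.06  0.    1.31] 0.007762863748159835 [-6.9  4.6  7. ]
```

View pics/b.png

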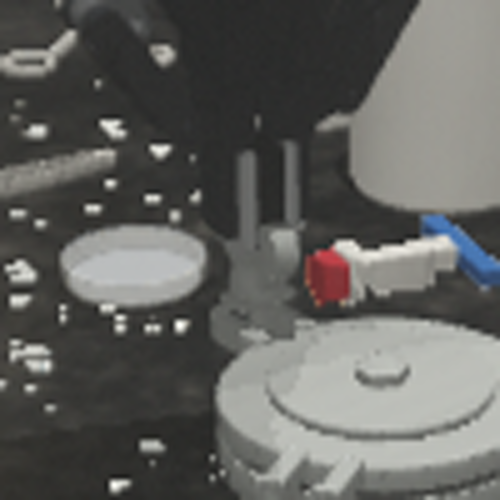

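The blade has turned with the fingers: it is now edge-on to the side view, at crop (285,250), and still pinched. Next I'll swing it outward on an arc about the pivot.

Request:
{"op": "drive_tool", "data": {
  "deltas": [
    [[255,0.0037,-0.0007,0.0001,-0.43,-2.46,0],[255,0.0075,-0.0013,0.0003,-0.87,-4.93,0],[255,0.0112,-0.002,0.0007,-1.3,-7.4,0],[255,0.015,-0.0026,0.0013,-1.74,-9.85,0],[255,0.015,-0.0026,0.0013,-1.74,-9.85,0]]
  ]
}}

```text
clock: 5.25
tcp_pos: [0.4668, 0.2147, 0.1415]
orientation: [0.082, 0.503, 0.86, -0.03]
wrist_force: [-4.5, 1.3, 5.5]
finger_gap: 0.0074
grip_force: 36.8
```

```bash
python3 rel.py .476 .2013 .140
```

```text
shift [-0.0157  0.0013  0.0043] xang 119.14 z [ 0.111 -0.133 -0.985] [0.4668 0.2147 0.1415] [ 0.37  0.21 -0.33  0.98 -0.17  1.43] 0.0074069839826323884 [-4.5  1.3  5.5]
```

Request:
{"op": "drive_tool", "data": {
  "deltas": [
    [[255,0.0075,-0.0013,0.0003,-0.87,-4.93,0],[255,0.015,-0.0026,0.0013,-1.74,-9.85,0],[255,0.0224,-0.004,0.003,-2.6,-14.8,0],[255,0.0296,-0.0052,0.0053,-3.5,-19.7,0],[255,0.0296,-0.0052,0.0053,-3.5,-19.7,0]]
  ]
}}

```text
clock: 5.88
tcp_pos: [0.4486, 0.2376, 0.1306]
orientation: [0.243, 0.487, 0.834, -0.089]
wrist_force: [-6.6, 1.5, 8.2]
finger_gap: 0.0075
grip_force: 37.3
```

```bash
python3 rel.py .476 .2013 .140
python3 - <<'E'
from h import *
p,_=read_camera("side");u,v=proj("side",(.476,.2013,.14)).astype(int);cv2.imwrite("pics/c.png",cv2.resize(p[v-50:v+50,u-50:u+50,::-1],(500,500),interpolation=2))
E
```

```text
shift [-0.0437  0.0058  0.0147] xang 117.87 z [ 0.318 -0.386 -0.866] [0.4486 0.2376 0.1306] [ 0.63  0.25 -0.4   0.88 -0.52  1.67] 0.007529483879272648 [-6.6  1.5  8.2]
```

View pics/c.png

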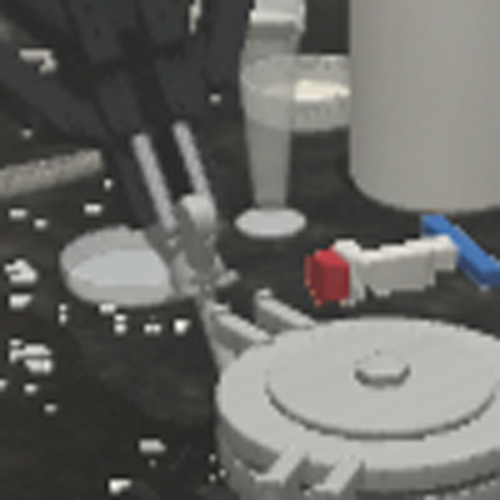

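The bolt is clear of the slot and tilted about 30°, held at crop (195,240). I'll release it so that it falls outward, then retract along the tool axis.

Request:
{"op": "drive_tool", "data": {
  "deltas": [
    [[120,0,0,0,0,0,0],[60,0,0,0,0,0,0],[60,0,0,0,0,0,0],[60,0,0,0,0,0,0],[60,0,0,0,0,0,0],[60,0,0,-0.04,0,0,0],[60,0,0,-0.08,0,0,0],[60,0,0,-0.12,0,0,0],[60,0,0,-0.12,0,0,0],[60,0,0,-0.12,0,0,0]]
  ]
}}

```text
clock: 7.18
tcp_pos: [0.4115, 0.2821, 0.233]
orientation: [0.243, 0.489, 0.833, -0.09]
wrist_force: [0.8, -0.7, -0.3]
finger_gap: 0.0655
grip_force: 0.0
```

```bash
python3 rel.py .476 .2013 .140
python3 - <<'E'
from h import *
p,_=read_camera("side");u,v=proj("side",(.476,.2013,.14)).astype(int);cv2.imwrite("pics/d.png",cv2.resize(p[v-75:v+75,u-75:u+75,::-1],(600,600),interpolation=2))
E
```

```text
shift [-0.0425  0.0064  0.1322] xang 117.69 z [ 0.316 -0.388 -0.866] [0.4115 0.2821 0.233 ] [ 0.74  0.21 -0.19  1.21 -0.52  1.81] 0.06545954707929964 [ 0.8 -0.7 -0.3]
```

View pics/d.png

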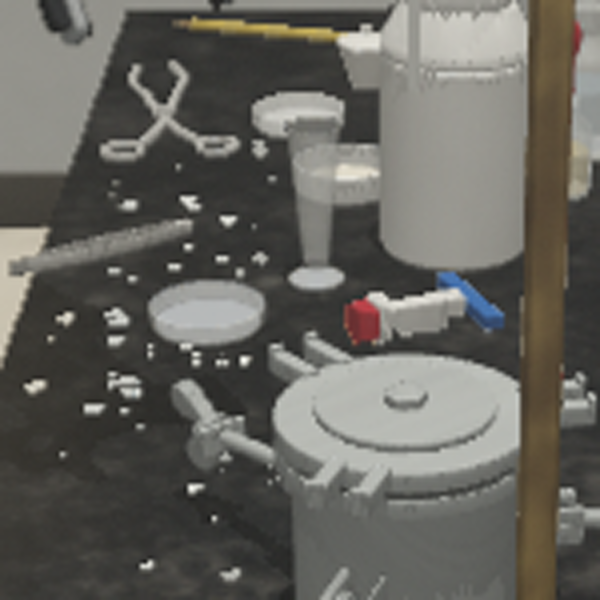

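The bolt lies open, pointing outward, with its nut at crop (215,430), and the gripper is clear of the scene.

```bash
python3 -c "
from workcell import *
print(hand_in())"
```

```text
the job is handed in; nothing more can be done
None
```

I loosened the wing nut about 80° anticlockwise (judged from the tool's turn) with the bolt still in its slot, swung the bolt out, and let go. The last picture shows it lying open with the gripper clear. I handed the job in at about 7 s; `hand_in()` returned no verdict.

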